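# Wind a bench press shut on a mounted painting

## Task

Close the bench press on the boards that hold the freshly mounted painting: push the loose crank fully home on the square end of the press spindle and let go of it, then take the crank by its red handle and wind it clockwise until the plate bears tight on the boards. Do not let the crank come off the square while you wind; leave it home on the square, and leave the glasses case, paint bottles and tumbler where they are.

Things in the scene. Friction and masses are not known exactly. Their poses are not given: they have to be found in the camera images.
- press: green bench screw press fixed to the table. Base 200 x 250 mm; two columns at y = +-108 mm, their nuts 170 mm high; yoke 50 mm wide, 256 mm long (y), top 160 mm high, its middle boss (54 mm across) 170 mm. A vertical screw spindle goes through the yoke. Fixed board pack on the bed, top 60 mm high. Origin: on the table top, under the spindle axis; z up, y along the yoke.
- spindle_seat (a point): centre of the flat collar (38 mm across) on the spindle, where the crank's underside comes to rest; z up, turns with the spindle. On it stands the square end: 18 mm wide, flats facing the point's x and y, straight for 22 mm, then tapering to 12 mm at its top 28 mm up. It sinks 5 mm per clockwise turn (from above), from 201 mm above the table (open) to 176 mm (tight).
- spindle (a joint): turning of the spindle in rad: 0 = press fully open, growing clockwise seen from above, 31.42 (five turns) = tight on the boards, a firm stop. It starts 2.5 to 3.5 turns short of tight. Turning it takes about 0.12 N m (1.5 N at the crank handle); it stays where it is left.
- platen_face (a point): centre of the underside of the dark iron pressing plate (150 x 160 x 14 mm) that the spindle carries; z up. 85 mm above the table when fully open, 60 mm (the top of the boards) when tight.
- crank: loose crank, dark steel hub and aluminium arm, 0.36 kg, lying flat on the table as it is used. Hub 38 x 38 mm, 36 mm high, with a 19.5 mm square hole through it, parallel to its sides; arm 22 mm wide, 8 mm thick, level with its underside, along +x to the upright handle 80 mm off. Origin: hub axis at the underside, z up. Home when the origin is at spindle_seat, in any of the four positions.
- crank_grip: the crank's upright red handle: a round sleeve 25 mm thick, 60 mm high, turning freely on its pin at the end of the crank arm. Origin: centre of its lower end, 80 mm from the hub axis along the crank's x and 11 mm above the crank's underside; z up.
- case: black hard glasses case 150 x 58 x 40 mm lying on the table; bystander. Origin: centre of its underside, x along its length.
- bottle_red: red paint bottle with white cap, 46 mm across, 120 mm high, standing on the table; bystander. Origin: centre of its underside.
- bottle_sage: grey-green paint bottle with white cap, 46 mm across, 120 mm high, standing on the table; bystander. Origin: centre of its underside.
- tumbler: empty glass tumbler, 80 mm across, 85 mm high, standing on the table; bystander. Origin: centre of its underside.
Mind the look-alikes: they are no part of the job. Leave any blue or orange look-alike of the crank alone.

How it is judged:
By the outcome, as a careful person would: the job done as asked, in the order asked, and still so for the second after the job is handed in, with the robot touching nothing.
It also fails if it takes over 69 s, if anything falls off the work surface, if the arm or the gripper's body presses on something with over 40 N, if the wrist force passes 120 N, or if a joint passes its speed limit or range.

## Robot

A 7-joint arm with a two-finger parallel gripper is mounted at the origin on the work surface. World frame = base frame: x ahead of the robot, y to its left, z up, the work surface at z = 0. Lengths are in m, angles in rad, forces in N, time in s.
With the tool pointing down it reaches from about 0.35 to 0.9 m from the base axis. Payload 8.1 kg.
Tool frame: the origin (TCP) lies on the front face of the gripper's body, between the roots of the fingers; the fingertips stand 73 mm ahead of it and the grasp point (between the pads) lies 54 mm ahead of it; x points along the fingers, z is the direction in which the jaws open and shut, and the axes are right-handed (so a half turn about x gives the same grasp; the last joint's range is limited). The gripper opens to 85 mm and grips with 20 to 120 N. Pads are 22 mm wide; open, the fingers measure 114 mm over their backs; the gripper's body (76 mm by 85 mm) begins 54 mm behind the grasp point. The pads swing forward as they close: fully open they stand 13 mm farther back than shut.
Start: joints at [-1.406, 0.434, 0.025, 1.573, -0.012, 1.134, -0.075], TCP at [0.165, 0.603, 0.304] pointing down, gripper open.
Joint ranges: [-2.62, 2.62], [-0.44, 2.09], [-1.27, 1.32], [0.08, 2.57], [-1.32, 4.46], [0.12, 2], [-2.74, 2.74]. Speed limits (rad/s): [2.22, 2.22, 3.01, 3.01, 3.14, 3.14, 3.14].

## Interface

Orientations are given as a 3x3 rotation matrix whose columns are the frame's x, y, z axes.
In Python, from workcell import manip, cams gives the robot as it stands.
- The arm moves only by the tool step_arm, never from a script. Its argument "motion" is a list that holds one entry, the list of rows, each a list of 6 numbers: the shift along the tool's x, y, z in m, then the turn, a rotation vector about the tool's x, y, z in rad. In form: [[[dx, dy, dz, ax, ay, az], ...]]. A call has 1 to 12 rows; each row is the pose to reach, as a shift and turn from the pose commanded when the call began, along the tool's axes at that moment; what a row does not reach only later rows make up. A row lasts 1/8 s, in which the tool goes at most 62.5 mm and 10.7 degrees, less where a joint would pass 70% of its speed; a pose out of reach is approached as far as the arm can. A call with a gripper value outside its range is refused whole. "claw" is the finger opening in m, from 0 to 0.0854, set as the call begins (left out, the last holds). The fingers move at their own pace and stop on an object; "force" is the grip in N (left out, the last holds). Time passes only in rows, so rows that repeat a pose let the fingers close. It gives the time, the measured TCP pose, the force and the opening at its end, in the units of the state.
- manip.get_state(): the state, without advancing time (a new reading comes with each control period).
- cams.camera(name): name is "scene" or "side" or "wrist"; returns a dict with "pixels" (480x640x3 uint8, red, green, blue), "range_z" (480x640 float32, m along the optical axis (not along the pixel's ray), 0 where there is no reading), "fx", "fy", "cx", "cy" (pixels), "xyz" and "attitude" of the camera in the world; the wrist camera has in their place "hand_eye" (4x4, takes a point from camera to tool coordinates, whose origin is the TCP and whose axes are the tool frame's). Camera axes: x right, y up, looking along -z (the intrinsics and any distortion apply to the point x, -y, -z); pixel columns grow to the right and rows downward; lengths in m; the calibration is good to about 2 mm. A picture is of the moment at which its call begins: read the wrist's pose just before it.
- manip.finish_job(): hands the job in, once; it reports no verdict.
The state is a dict: "time": time; "joint_pos": joint angles; "joint_velocities": joint speeds; "effort": joint torques, N m; "ee_pos": TCP position; "eef_rot": TCP orientation; "force": force on the tool from outside, world axes, zero at the start; "moment": the same for the moment, N m; "grip_width": opening from 0.0 (shut) to 1.0 (fully open).
Only numpy, scipy, OpenCV 4.12 (cv2) and the standard library are available. Lean on these libraries where they do the work, as an engineer would, in place of code of your own. Each camera call takes 0.05 s, during which the arm holds its last target. There are 200 camera calls.

## Working session

There is one attempt and no reset: what is moved stays moved. The work goes in short steps, Python scripts to look and compute and a tool call to move; the robot and the scene stay as the last step left them, time stands still between calls to the robot, and variables do not carry over. Pictures are saved under pics/ and viewed, about 8 in all and at most 12, crops included, and the job is handed in when it is done.

Besides the shell and the picture viewer there is one more tool, called after "Call:" as name(argument=value, ...) on one line, values as JSON. step_arm: Moves the arm, as the interface text tells. Its arguments: {"type":"object","properties":{"motion":{"type":"array"},"claw":{"type":"number"},"force":{"type":"number"}},"required":["motion"]}

```bash
mkdir -p pics; cat > h.py <<'E'
import numpy as np, cv2
from workcell import manip, cams
def cam(name):
    s=manip.get_state(); c=cams.camera(name)
    if 'hand_eye' in c:
        T=np.eye(4);T[:3,:3]=np.array(s['eef_rot']).reshape(3,3);T[:3,3]=s['ee_pos'];T=T@np.array(c['hand_eye'])
    else:
        T=np.eye(4);A=np.array(c['attitude'])
        if A.size!=9: print('att',A)
        T[:3,:3]=A.reshape(3,3);T[:3,3]=c['xyz']
    c['T']=T; return c
def cloud(c):
    v,u=np.mgrid[:480,:640]; z=c['range_z']
    p=np.stack([(u-c['cx'])/c['fx']*z,-(v-c['cy'])/c['fy']*z,-z],-1)
    w=p@c['T'][:3,:3].T+c['T'][:3,3]; w[z==0]=np.nan; return w
def save(c,n): cv2.imwrite(f'pics/{n}.png',c['pixels'][:,:,::-1])
E
python3 - <<'E'
from h import *
for n in ['scene','side','wrist']:
    c=cam(n); save(c,n+'0'); print(n,c.keys(),c['T'].round(3).tolist(),c['fx'],c['cx'],c['cy']); np.savez(n+'0.npz',w=cloud(c),p=c['pixels'])
print(manip.get_state())
a=cv2.imread('pics/scene0.png');b=cv2.imread('pics/side0.png')
E
```

```text
scene dict_keys(['pixels', 'range_z', 'fx', 'fy', 'cx', 'cy', 'xyz', 'attitude', 'T']) [[0.26, -0.615, 0.744, 1.338], [0.965, 0.152, -0.212, -0.263], [0.017, 0.774, 0.633, 0.857], [0.0, 0.0, 0.0, 1.0]] 511.1650652425591 322.5112252935776 250.5466706681654
side dict_keys(['pixels', 'range_z', 'fx', 'fy', 'cx', 'cy', 'xyz', 'attitude', 'T']) [[-0.955, 0.229, -0.189, 0.292], [-0.296, -0.704, 0.646, 0.581], [0.015, 0.673, 0.74, 0.836], [0.0, 0.0, 0.0, 1.0]] 436.76372199104463 317.0063105170286 234.9559333347897
wrist dict_keys(['pixels', 'range_z', 'fx', 'fy', 'cx', 'cy', 'hand_eye', 'T']) [[0.264, -0.925, -0.274, 0.096], [0.964, 0.253, 0.077, 0.621], [-0.002, -0.284, 0.959, 0.372], [0.0, 0.0, 0.0, 1.0]] 401.63477683757526 321.3513991588929 242.00855637517304
{'time': 0.15, 'joint_pos': array([-1.4055902 ,  0.43505462,  0.02498758,  1.57389965, -0.01158005,
        1.13399524, -0.07511131]), 'joint_velocities': array([-0.00029783, -0.0001892 ,  0.00010959, -0.00431036,  0.00081573,
       -0.00068111,  0.00092225]), 'effort': array([ 2.12297411e-03, -6.70879126e+01,  1.02615483e+00, -3.16450167e+01,
        1.56956882e-02,  8.92969110e-03,  3.34426613e-05]), 'ee_pos': array([0.16535556, 0.60241653, 0.30330705]), 'eef_rot': array([[-1.89378681e-04, -9.64331577e-01,  2.64697136e-01],
       [-1.19747228e-03,  2.64697169e-01,  9.64330843e-01],
       [-9.99999265e-01, -1.34343780e-04, -1.20488833e-03]]), 'force': array([ 0.04149355, -0.50784487, -0.78314759]), 'moment': array([ 0.00411704,  0.00876174, -0.01124839]), 'grip_width': 1.001176868730483}
```

View pics/scene0.png

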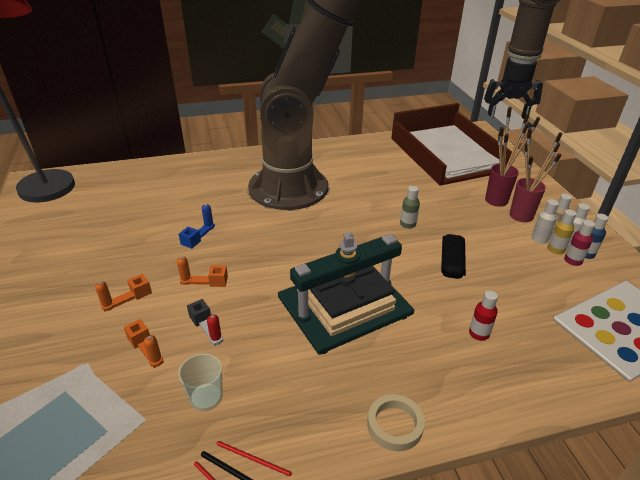

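View pics/side0.png

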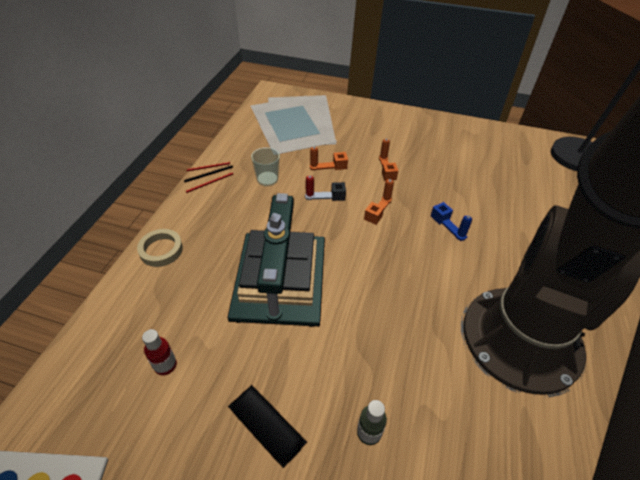

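The crank is the one with the dark hub at scene pixel (199,312) and the red handle at (215,328); the side view shows it at (338,190) and (310,187). Things that could be mistaken for it are the orange cranks at scene (125,292), (205,272) and (143,342), the blue crank at (197,225), and the red bottle at (483,318). The tumbler stands at (203,382). The spindle's square end is at (348,242).

```bash
python3 - <<'E'
from h import *
for n in ['scene0','side0']:
    d=np.load(n+'.npz');w=d['w'];p=cv2.cvtColor(d['p'],cv2.COLOR_RGB2HSV);x,y,z=np.moveaxis(w,-1,0)
    print(n,'table z',np.nanmedian(z[(abs(z)<.02)]))
    red=((p[...,0]<8)|(p[...,0]>172))&(p[...,1]>150)&(p[...,2]>60)&(z>.015)&(z<.14)
    k,l,st,ce=cv2.connectedComponentsWithStats(red.astype('u1'))
    for i in range(1,k):
        if st[i,4]>40:
            q=w[l==i]; print('red',ce[i].round(),st[i,4],np.nanmin(q,0).round(4),np.nanmax(q,0).round(4),np.nanmedian(q,0).round(4))
    hc=(199,310) if n=='scene0' else (338,189)
    yy,xx=np.mgrid[:480,:640]
    m=(abs(xx-hc[0])<14)&(abs(yy-hc[1])<14)&(z>.030)&(z<.042)&(p[...,2]<110)
    q=w[m]; print('hubtop',m.sum(),q.mean(0).round(4),np.median(q,0).round(4)); r=cv2.minAreaRect((q[:,:2]*1000).astype('f4'));print(r)
    # press
    m=(z>.15)&(z<.25)&(abs(yy-(255 if n=='scene0' else 245))<70)&(abs(xx-(348 if n=='scene0' else 278))<75)
    q=w[m]
    m2=(z>.152)&(z<.165)&m; r=cv2.minAreaRect((w[m2][:,:2]*1000).astype('f4'));print('yoke',m2.sum(),r)
    sp=q[q[:,2]>.178]; print('spindle',len(sp),sp.mean(0),sp[:,2].max(),np.percentile(sp[:,2],95))
    t=sp[sp[:,2]>sp[:,2].max()-.006]; print('top',len(t),t.mean(0),cv2.minAreaRect((t[:,:2]*1000).astype('f4')))
a=cv2.imread('pics/scene0.png');b=cv2.imread('pics/side0.png')
f=lambda im,u,v,r:cv2.resize(im[v-r:v+r,u-r:u+r],(390,390),interpolation=cv2.INTER_CUBIC)
cv2.imwrite('pics/c1.png',np.hstack([f(a,205,320,35),f(b,278,228,25)]))
E
```

```text
scene0 table z -0.0003319778301241749
red [471. 123.] 43 [-0.2372  0.6849  0.0652] [-0.0651  0.7086  0.0733] [-0.1562  0.6967  0.0693]
red [430. 153.] 67 [-0.0816  0.4499  0.0653] [0.0983 0.4755 0.0721] [0.0175 0.464  0.0693]
red [500. 184.] 698 [0.1812 0.5584 0.0151] [0.2654 0.6375 0.1091] [0.2431 0.5799 0.0738]
red [526. 200.] 627 [0.2724 0.5888 0.0154] [0.3541 0.6686 0.109 ] [0.3359 0.6101 0.0705]
red [581. 241.] 255 [0.5061 0.6254 0.0535] [0.5499 0.6719 0.0923] [0.5371 0.6381 0.0749]
red [485. 314.] 347 [0.6757 0.2627 0.0521] [0.7188 0.3056 0.0921] [0.7076 0.2742 0.0764]
red [214. 327.] 252 [ 0.509  -0.2926  0.0151] [ 0.5855 -0.2691  0.0756] [ 0.5798 -0.2806  0.0507]
hubtop 206 [ 0.4983 -0.3087  0.0346] [ 0.4991 -0.3093  0.0349]
((495.997802734375, -308.90771484375), (44.18392562866211, 38.245243072509766), 20.069244384765625)
yoke 1461 ((549.306884765625, 16.36639404296875), (54.09706497192383, 255.14715576171875), 13.80941390991211)
spindle 255 [0.55354324 0.01488474 0.19896516] 0.21982020277605308 0.21811842832645562
top 51 [0.54978169 0.01650048 0.21654718] ((548.3723754882812, 16.225879669189453), (17.058095932006836, 20.462738037109375), 86.88386535644531)
side0 table z 0.00040847145863931456
red [309. 185.] 119 [ 0.5559 -0.2837  0.0153] [ 0.5782 -0.2677  0.0756] [ 0.5661 -0.2716  0.0513]
red [158. 350.] 209 [0.6689 0.2686 0.0631] [0.7101 0.3093 0.1036] [0.6783 0.2943 0.0822]
hubtop 112 [ 0.4932 -0.3055  0.0352] [ 0.4943 -0.3025  0.0352]
((493.3498229980469, -307.827392578125), (35.43195724487305, 40.52171325683594), 23.432214736938477)
yoke 1460 ((543.6640014648438, 18.994529724121094), (51.58979415893555, 255.6146697998047), 14.011186599731445)
spindle 279 [0.54176859 0.02249184 0.20015729] 0.2210598936365481 0.21881270655788185
top 48 [0.54374372 0.01904455 0.21793848] ((543.491943359375, 18.627357482910156), (16.644596099853516, 14.850007057189941), 83.50059509277344)
```

View pics/c1.png

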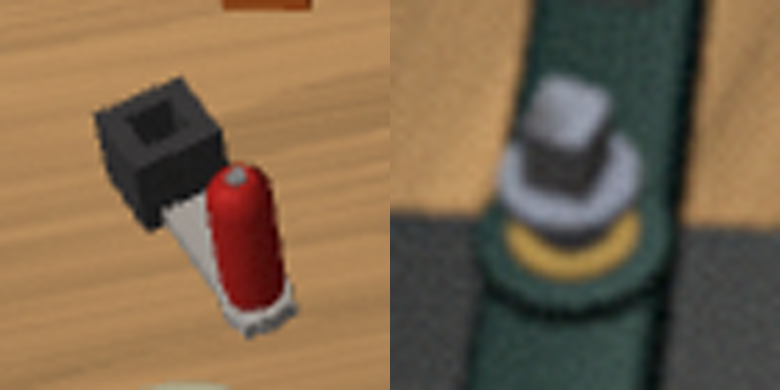

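The target is confirmed: dark hub, aluminium arm and red handle, at about (0.495, -0.306) with yaw about 20°. The spindle is at about (0.546, 0.018). First I'll move over the spindle for a wrist view.

Call:
step_arm(motion=[[[-0.097, -0.52, -0.46, 1.9, 0, 0], [-0.097, -0.52, -0.46, 1.9, 0, 0], [-0.097, -0.52, -0.46, 1.9, 0, 0], [-0.097, -0.52, -0.46, 1.9, 0, 0], [-0.097, -0.52, -0.46, 1.9, 0, 0], [-0.097, -0.52, -0.46, 1.9, 0, 0], [-0.097, -0.52, -0.46, 1.9, 0, 0], [-0.097, -0.52, -0.46, 1.9, 0, 0], [-0.097, -0.52, -0.46, 1.9, 0, 0], [-0.097, -0.52, -0.46, 1.9, 0, 0], [-0.097, -0.52, -0.46, 1.9, 0, 0], [-0.097, -0.52, -0.46, 1.9, 0, 0]]], claw=0.0854)

```text
time: 1.65
ee_pos: [0.5464, 0.017, 0.4014]
eef_rot: [[0.001, 0.568, 0.823], [-0.002, 0.823, -0.568], [-1.0, -0.001, 0.002]]
force: [-1.0, 0.0, -1.0]
grip_width: 1.001
```

```bash
cat >> h.py <<'E'
def delta(pos,zyaw):
    "tool-frame shift and turn to reach world pos, tool down, jaw axis at zyaw (deg)"
    s=manip.get_state();R=np.array(s['eef_rot']).reshape(3,3);d=R.T@(np.array(pos)-s['ee_pos'])
    from scipy.spatial.transform import Rotation as Ro
    z=np.array([np.cos(np.radians(zyaw)),np.sin(np.radians(zyaw)),0]);x=np.array([0,0,-1.])
    G=np.stack([x,np.cross(z,x),z],1); return d.round(4),Ro.from_matrix(R.T@G).as_rotvec().round(4)
E
python3 - <<'E'
from h import *
c=cam('wrist');save(c,'w1');w=cloud(c);np.savez('w1.npz',w=w,p=c['pixels']);z=w[...,2]
for lo,hi,nm in [(.214,.224,'sqtop'),(.195,.2135,'sqside'),(.184,.194,'collar'),(.166,.174,'boss')]:
    m=(z>lo)&(z<hi)&(np.hypot(w[...,0]-.546,w[...,1]-.018)<.035);q=w[m]
    if len(q)>5: print(nm,len(q),q.mean(0).round(4),np.median(q[:,2]).round(4),cv2.minAreaRect((q[:,:2]*1000).astype('f4')))
m=(z>.152)&(z<.165); print(cv2.minAreaRect((w[m][:,:2]*1000).astype('f4')))
print(manip.get_state()['joint_pos'].round(2))
im=c['pixels'][:,:,::-1]
m=(z>.19)&(z<.23); v,u=np.nonzero(m); print(u.min(),u.max(),v.min(),v.max())
E
```

```text
sqtop 561 [0.5465 0.0171 0.2172] 0.2176 ((546.2183227539062, 16.46304702758789), (16.362464904785156, 16.72463035583496), 84.7441177368164)
sqside 294 [0.5486 0.0205 0.207 ] 0.2086 ((545.9843139648438, 16.29102325439453), (18.475730895996094, 18.225940704345703), 85.57760620117188)
collar 1183 [0.5484 0.0198 0.19  ] 0.19 ((545.9711303710938, 16.56085205078125), (36.9757194519043, 37.133056640625), 48.18296432495117)
boss 1406 [0.551  0.0236 0.1674] 0.1674 ((545.8305053710938, 16.233322143554688), (52.589515686035156, 52.27967834472656), 56.897674560546875)
((546.4058837890625, 17.171157836914062), (51.940547943115234, 254.70159912109375), 14.275362968444824)
[-0.67  0.26  0.7   1.65 -0.17  1.29 -0.54]
295 346 203 253
```

View pics/w1.png

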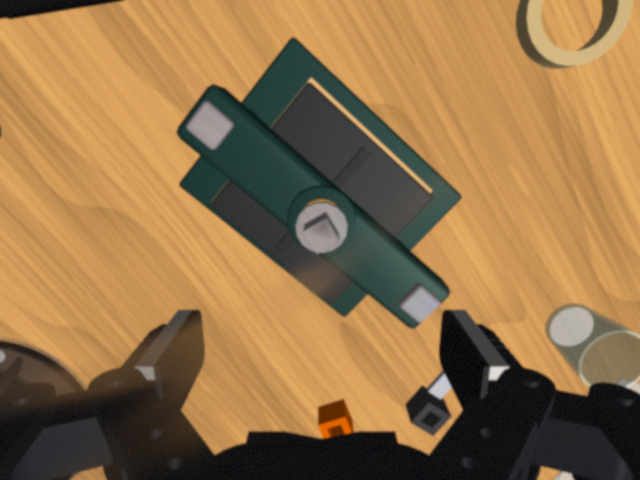

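The wrist view puts the spindle square at pixel (321,228) and the crank hub at (430,410). The spindle axis is at (0.546, 0.0165), the collar at z≈0.190 and the square at about -5°. Those agree with the scene cameras. Next I'll go over the crank.

```bash
python3 -c "
from h import *
print(delta([.495,-.306,.27],-69.6))"
```

```text
(array([ 0.1317, -0.2957,  0.1408]), array([6.126e-01, 2.000e-03, 2.000e-04]))
```

Call:
step_arm(motion=[[[0.03, -0.15, 0.07, 0.3, 0, 0], [0.132, -0.296, 0.141, 0.612, 0, 0], [0.132, -0.296, 0.141, 0.612, 0, 0], [0.132, -0.296, 0.141, 0.612, 0, 0], [0.132, -0.296, 0.141, 0.612, 0, 0], [0.132, -0.296, 0.141, 0.612, 0, 0], [0.132, -0.296, 0.141, 0.612, 0, 0], [0.132, -0.296, 0.141, 0.612, 0, 0]]], claw=0.065)

```text
time: 2.7
ee_pos: [0.4959, -0.3008, 0.2686]
eef_rot: [[-0.0, 0.935, 0.356], [0.002, 0.356, -0.935], [-1.0, 0.0, -0.002]]
force: [-0.4, -0.1, 0.2]
grip_width: 0.765
```

```bash
python3 - <<'E'
from h import *
c=cam('wrist');save(c,'w2');w=cloud(c);z=w[...,2]
m=(z>.031)&(z<.041)&(np.hypot(w[...,0]-.495,w[...,1]+.306)<.035);q=w[m]
print('hub',len(q),cv2.minAreaRect((q[:,:2]*1000).astype('f4')),np.median(q[:,2]))
p=cv2.cvtColor(c['pixels'],cv2.COLOR_RGB2HSV)
m=((p[...,0]<8)|(p[...,0]>172))&(p[...,1]>150)&(z>.06)&(z<.08)&(w[...,0]<.62);q=w[m]
print('handle top',len(q),cv2.minEnclosingCircle((q[:,:2]*1000).astype('f4')),q.mean(0))
m=(z>.003)&(z<.012)&(np.hypot(w[...,0]-.54,w[...,1]+.29)<.07);q=w[m];print('arm',len(q),cv2.minAreaRect((q[:,:2]*1000).astype('f4')))
s=manip.get_state();print(s['time'],s['ee_pos'],s['joint_pos'].round(2))
E
```

```text
hub 1785 ((494.33544921875, -310.2647705078125), (38.266414642333984, 37.739925384521484), 20.493621826171875) 0.03535368447833043
handle top 856 ((569.63037109375, -281.441162109375), 11.599203109741211) [ 0.5695934  -0.28141441  0.07067598]
arm 1759 ((532.36083984375, -297.6897888183594), (101.78447723388672, 37.25545120239258), 16.10506820678711)
2.75 [ 0.49620604 -0.30049556  0.26890227] [-0.11  0.48  0.82  1.78 -0.4   1.06 -0.36]
```

View pics/w2.png

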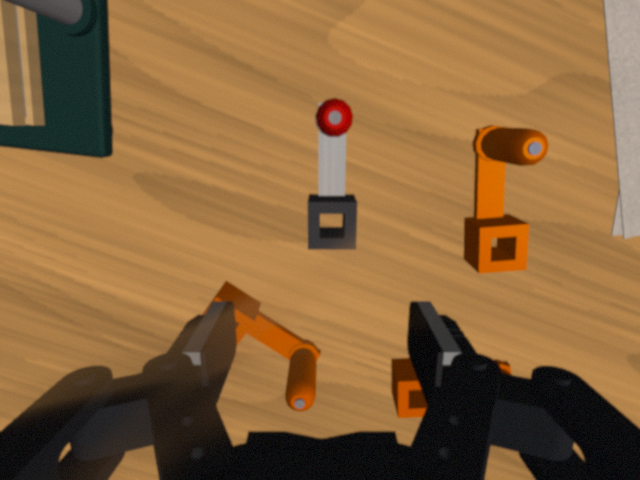

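The view shows the dark hub at (332,222) and the red handle at (335,117). Orange look-alikes are at (505,230) and at (260,330), both clear of the fingers. The arm was still settling, so I'll measure once more and then descend.

```bash
python3 - <<'E'
from h import *
for i in range(4): c=cam('wrist')
w=cloud(c);z=w[...,2]
m=(z>.031)&(z<.041)&(np.hypot(w[...,0]-.495,w[...,1]+.306)<.035);q=w[m]
r=cv2.minAreaRect((q[:,:2]*1000).astype('f4'));print('hub',r)
p=cv2.cvtColor(c['pixels'],cv2.COLOR_RGB2HSV)
m=((p[...,0]<8)|(p[...,0]>172))&(p[...,1]>150)&(z>.06)&(z<.08)&(w[...,0]<.62);q=w[m]
print(cv2.minEnclosingCircle((q[:,:2]*1000).astype('f4')))
s=manip.get_state();print(s['time'],s['ee_pos'])
print(delta([r[0][0]/1e3,r[0][1]/1e3,.080],r[1] and r[2]-90))
E
```

```text
hub ((494.1466979980469, -310.23297119140625), (38.587669372558594, 37.92745590209961), 20.46310806274414)
((569.6436767578125, -281.55279541015625), 11.575418472290039)
2.95 [ 0.49605052 -0.30122972  0.26925649]
(array([ 0.1893, -0.0052,  0.0078]), array([ 0.0069, -0.0001, -0.0009]))
```

Call:
step_arm(motion=[[[0.06, -0.005, 0.008, 0.007, 0, 0], [0.11, -0.005, 0.008, 0.007, 0, 0], [0.12, -0.005, 0.008, 0.007, 0, 0], [0.12, -0.005, 0.008, 0.007, 0, 0], [0.12, -0.005, 0.008, 0.007, 0, 0]]])

```text
time: 3.58
ee_pos: [0.4945, -0.3124, 0.151]
eef_rot: [[0.003, 0.938, 0.348], [-0.001, 0.348, -0.938], [-1.0, 0.002, 0.002]]
force: [-1.0, -0.0, 0.3]
grip_width: 0.762
```

```bash
python3 -c "
from h import *
print(manip.get_state()['ee_pos'],delta([.4943,-.3102,.080],-69.5))"
```

```text
[ 0.49450723 -0.31243413  0.150955  ] (array([ 0.071 ,  0.0004, -0.0023]), array([-0.0028,  0.0023, -0.0022]))
```

Call:
step_arm(motion=[[[0.035, 0, -0.002, 0, 0, 0], [0.065, 0, -0.002, 0, 0, 0], [0.071, 0, -0.002, 0, 0, 0], [0.071, 0, -0.002, 0, 0, 0], [0.071, 0, -0.002, 0, 0, 0]]])

```text
time: 4.2
ee_pos: [0.4935, -0.3105, 0.0794]
eef_rot: [[0.002, 0.938, 0.347], [-0.001, 0.347, -0.938], [-1.0, 0.002, 0.002]]
force: [0.1, 0.2, 1.3]
grip_width: 0.762
```

Call:
step_arm(motion=[[[0, 0, 0, 0, 0, 0], [0, 0, 0, 0, 0, 0], [0, 0, 0, 0, 0, 0], [0, 0, 0, 0, 0, 0], [0, 0, 0, 0, 0, 0], [0, 0, 0, 0, 0, 0]]], claw=0.02, force=50)

```text
time: 4.95
ee_pos: [0.4932, -0.3102, 0.0788]
eef_rot: [[0.001, 0.938, 0.347], [-0.0, 0.347, -0.938], [-1.0, 0.001, 0.001]]
force: [-1.0, 1.4, 5.7]
grip_width: 0.436
```

Call:
step_arm(motion=[[[-0.03, 0, 0, 0, 0, 0], [-0.09, 0, 0, 0, 0, 0], [-0.15, 0, 0, 0, 0, 0], [-0.21, 0, 0, 0, 0, 0], [-0.23, 0, 0, 0, 0, 0], [-0.23, 0, 0, 0, 0, 0], [-0.23, 0, 0, 0, 0, 0]]])

```text
time: 5.82
ee_pos: [0.4922, -0.3092, 0.3064]
eef_rot: [[-0.002, 0.938, 0.348], [0.001, 0.348, -0.938], [-1.0, -0.001, -0.002]]
force: [-0.3, 0.1, -3.6]
grip_width: 0.433
```

```bash
python3 - <<'E'
from h import *
s=manip.get_state();c=cam('wrist');save(c,'w3');w=cloud(c)
R=np.array(s['eef_rot']).reshape(3,3);t=(w-s['ee_pos'])@R
p=cv2.cvtColor(c['pixels'],cv2.COLOR_RGB2HSV)
m=((p[...,0]<8)|(p[...,0]>172))&(p[...,1]>150)&(t[...,0]>0)&(t[...,0]<.08)&(np.hypot(t[...,1],t[...,2])<.12);q=t[m]
k=q[q[:,0]<q[:,0].min()+.012]
print('handle tool',len(q),q.min(0),q.max(0),'top',cv2.minEnclosingCircle((k[:,1:]*1000).astype('f4')))
print(s['ee_pos'],s['force'],s['grip_width'],delta([.546,.0165,.31],-95))
for zy in(-95,-5):print(delta([.546,.0165,.31],zy))
print(s['joint_pos'].round(2))
E
```

```text
handle tool 10707 [ 0.00320189  0.00057183 -0.05099676] [0.04312288 0.09309392 0.04850998] top ((49.1287841796875, -19.22926902770996), 49.22815704345703)
[ 0.49220026 -0.30917354  0.30636311] [-0.28033497  0.05816016 -3.55280959] 0.4329766934663777 (array([-0.0035,  0.1636, -0.2867]), array([ 0.4421, -0.0019,  0.0024]))
(array([-0.0035,  0.1636, -0.2867]), array([ 0.4421, -0.0019,  0.0024]))
(array([-0.0035,  0.1636, -0.2867]), array([-1.1287e+00, -3.1000e-03,  4.0000e-04]))
[-0.12  0.45  0.85  1.73 -0.37  1.14 -0.37]
```

View pics/w3.png

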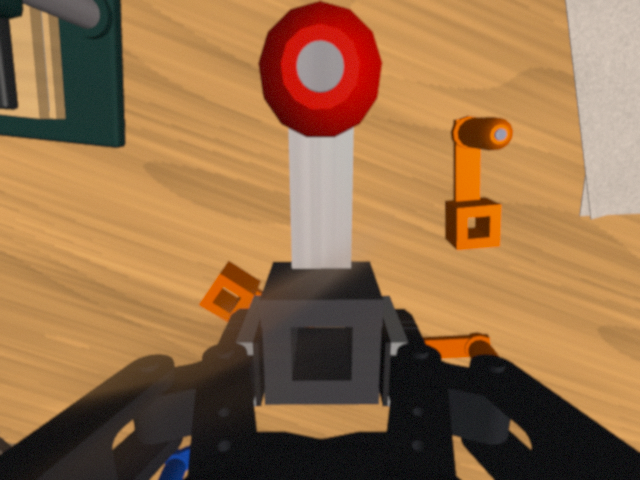

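The crank is held straight: handle at (320,67), hub hole at (321,352). I'll measure its pose in the tool frame from this view.

```bash
python3 - <<'E'
from h import *
s=manip.get_state();c=cam('wrist');w=cloud(c)
R=np.array(s['eef_rot']).reshape(3,3);t=(w-s['ee_pos'])@R
p=cv2.cvtColor(c['pixels'],cv2.COLOR_RGB2HSV);v,u=np.mgrid[:480,:640]
m=((p[...,0]<8)|(p[...,0]>172))&(p[...,1]>150)&(p[...,2]>90)&(v<145)&(u>250)&(u<390);q=t[m&(t[...,0]<.1)]
print('handle',len(q),q.min(0).round(4),q.max(0).round(4),cv2.minEnclosingCircle((q[q[:,0]<q[:,0].min()+.03][:,1:]*1000).astype('f4')))
m=(u>262)&(u<382)&(v>300)&(v<402)&(abs(t[...,1])<.025)&(abs(t[...,2])<.022)
x0=np.median(t[m&(v<320)][:,0]);print('top x',x0, [t[v_,u_].round(4).tolist() for v_,u_ in((310,320),(345,275),(345,370),(390,320))])
q=t[m&(abs(t[...,0]-x0)<.004)];print('hub',len(q),cv2.minAreaRect((q[:,1:]*1000).astype('f4')))
d=t[(u>300)&(u<342)&(v>335)&(v<372)];print('hole',d.mean(0))
# arm edge direction
m=(v>150)&(v<255)&(u>280)&(u<365)&(abs(t[...,0]-x0-.028)<.006);q=t[m];print('arm',len(q),q.mean(0),cv2.minAreaRect((q[:,1:]*1000).astype('f4')))
E
```

```text
handle 10479 [ 0.0046  0.0699 -0.0114] [0.0156 0.0927 0.0113] ((81.22511291503906, 0.24730606377124786), 11.630617141723633)
top x 0.04354480756742692 [[0.0428, 0.0173, -0.0001], [0.0429, 0.0051, -0.0143], [0.0428, 0.0051, 0.0156], [0.0431, -0.0117, -0.0002]]
hub 9218 ((1.6988468170166016, 0.3072166442871094), (38.08623504638672, 37.70805358886719), 89.55455780029297)
hole [nan nan nan]
arm 6406 [0.07157966 0.04509028 0.00010716] ((44.23225784301758, 0.14058780670166016), (22.1187801361084, 37.709678649902344), 89.68262481689453)
```

```bash
python3 -c "
from h import *
print(delta([.5446,.0166,.33],-95))"
```

```text
(array([-0.0235,  0.1623, -0.2875]), array([ 0.442 , -0.0017,  0.0025]))
```

Call:
step_arm(motion=[[[-0.024, 0.02, -0.04, 0.06, 0, 0], [-0.024, 0.05, -0.09, 0.14, 0, 0], [-0.024, 0.08, -0.14, 0.22, 0, 0], [-0.024, 0.11, -0.19, 0.3, 0, 0], [-0.024, 0.14, -0.24, 0.38, -0.001, 0.001], [-0.024, 0.155, -0.275, 0.425, -0.002, 0.002], [-0.024, 0.162, -0.2875, 0.442, -0.002, 0.0025], [-0.024, 0.162, -0.2875, 0.442, -0.002, 0.0025], [-0.024, 0.162, -0.2875, 0.442, -0.002, 0.0025], [-0.024, 0.162, -0.2875, 0.442, -0.002, 0.0025]]])

```text
time: 7.18
ee_pos: [0.5446, 0.0145, 0.3319]
eef_rot: [[0.003, 0.996, -0.089], [-0.002, -0.089, -0.996], [-1.0, 0.003, 0.002]]
force: [0.6, -0.1, -3.9]
grip_width: 0.435
```

```bash
python3 - <<'E'
from h import *
c=cam('side');save(c,'s2');c2=cam('scene')
f=lambda im,u,v,r:cv2.resize(im[v-r:v+r,u-r:u+r,::-1],(390,390),interpolation=cv2.INTER_CUBIC)
cv2.imwrite('pics/c2.png',np.hstack([f(c2['pixels'],348,230,45),f(c['pixels'],278,210,45)]))
s=manip.get_state();print(s['time'],s['ee_pos'],s['force'],s['moment'],s['grip_width'],delta([.5446,.0166,.302],-95),s['joint_pos'].round(2))
E
```

```text
7.275 [0.54470056 0.01492351 0.33196566] [-0.64182651  0.47513459 -3.67840043] [-0.01036082  0.09044194  0.02297148] 0.4366577026053667 (array([ 0.03  , -0.0003, -0.0017]), array([-0.0015,  0.0013, -0.0029])) [-0.85  0.39  1.    1.78 -0.35  1.16 -1.4 ]
```

View pics/c2.png

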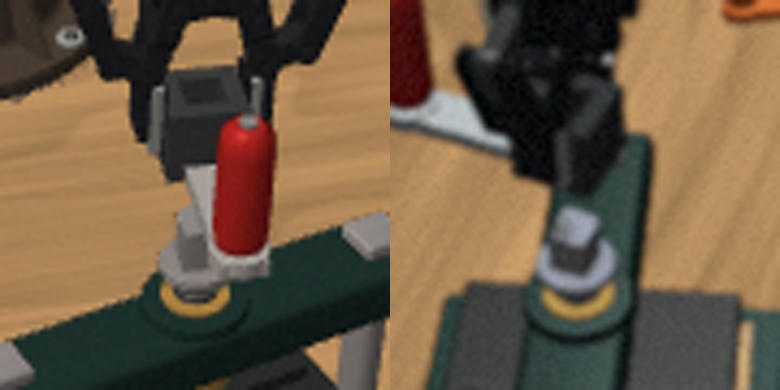

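The crank hangs upright above the square, in line with it. Lowering it in stages.

Call:
step_arm(motion=[[[0.015, 0, -0.0017, 0, 0, 0], [0.027, 0, -0.0017, 0, 0, 0], [0.033, 0, -0.0017, 0, 0, 0], [0.038, 0, -0.0017, 0, 0, 0], [0.038, 0, -0.0017, 0, 0, 0]]])

```text
time: 7.9
ee_pos: [0.545, 0.0175, 0.2936]
eef_rot: [[0.002, 0.996, -0.087], [-0.002, -0.087, -0.996], [-1.0, 0.002, 0.002]]
force: [0.6, 0.1, -3.2]
grip_width: 0.441
```

Call:
step_arm(motion=[[[0.003, 0, 0.0005, 0, 0, 0], [0.006, 0, 0.0005, 0, 0, 0], [0.009, 0, 0.0005, 0, 0, 0], [0.012, 0, 0.0005, 0, 0, 0], [0.012, 0, 0.0005, 0, 0, 0]]])

```text
time: 8.52
ee_pos: [0.5449, 0.0171, 0.2817]
eef_rot: [[0.002, 0.996, -0.087], [-0.002, -0.087, -0.996], [-1.0, 0.002, 0.002]]
force: [-0.2, -0.3, -2.5]
grip_width: 0.436
```

Call:
step_arm(motion=[[[0.004, 0, 0, 0, 0, 0], [0.008, 0, 0, 0, 0, 0], [0.011, 0, 0, 0, 0, 0], [0.013, 0, 0, 0, 0, 0], [0.014, 0, 0, 0, 0, 0], [0.014, 0, 0, 0, 0, 0]]])

```text
time: 9.28
ee_pos: [0.5451, 0.0169, 0.2694]
eef_rot: [[0.003, 0.996, -0.087], [0.0, -0.087, -0.996], [-1.0, 0.003, -0.0]]
force: [-7.9, 1.4, 17.3]
grip_width: 0.433
```

The force rose to 17 N at the expected height, so the crank has seated. Releasing.

Call:
step_arm(motion=[[[-0.001, 0, 0, 0, 0, 0], [-0.001, 0, 0, 0, 0, 0], [-0.001, 0, 0, 0, 0, 0], [-0.001, 0, 0, 0, 0, 0], [-0.001, 0, 0, 0, 0, 0]]], claw=0.065)

```text
time: 9.9
ee_pos: [0.5451, 0.017, 0.2688]
eef_rot: [[0.003, 0.996, -0.087], [-0.002, -0.087, -0.996], [-1.0, 0.003, 0.001]]
force: [0.4, 0.3, -0.6]
grip_width: 0.765
```

Call:
step_arm(motion=[[[-0.02, 0, 0, 0, 0, 0], [-0.06, 0, 0, 0, 0, 0], [-0.11, 0, 0, 0, 0, 0], [-0.13, 0, 0, 0, 0, 0], [-0.13, 0, 0, 0, 0, 0], [-0.13, 0, 0, 0, 0, 0], [-0.13, 0, 0, 0, 0, 0]]])

```text
time: 10.78
ee_pos: [0.5443, 0.0173, 0.3978]
eef_rot: [[0.001, 0.996, -0.087], [-0.002, -0.087, -0.996], [-1.0, 0.001, 0.002]]
force: [-0.2, 0.1, 0.2]
grip_width: 0.76
```

```bash
cat > m.py <<'E'
from h import *
c=cam('wrist');save(c,'w4');w=cloud(c);z=w[...,2];p=cv2.cvtColor(c['pixels'],cv2.COLOR_RGB2HSV);v,u=np.mgrid[:480,:640]
m=((p[...,0]<8)|(p[...,0]>172))&(p[...,1]>150)&(p[...,2]>90)&(z>.18)&(z<.275)&(np.hypot(w[...,0]-.546,w[...,1]-.0165)<.11)
k,l,st,ce=cv2.connectedComponentsWithStats(m.astype('u1'));i=1+np.argmax(st[1:,4]);q=w[l==i]
top=q[q[:,2]>np.percentile(q[:,2],99)-.015];print('handle',ce[i],st[i,4],'zmax',np.percentile(q[:,2],99),cv2.minEnclosingCircle((top[:,:2]*1000).astype('f4')))
near=np.hypot(w[...,0]-.546,w[...,1]-.0165)<.03
for lo,hi in((.212,.232),):
    q=w[near&(z>lo)&(z<hi)];print('hub',len(q),np.median(q[:,2]),cv2.minAreaRect((q[:,:2]*1000).astype('f4')))
s=manip.get_state();print(s['time'],s['ee_pos'],s['force'],s['joint_pos'].round(2))
E
python3 m.py
```

```text
handle [321.74137931 101.63925729] 1508 zmax 0.26429898123026474 ((626.0751342773438, 9.441219329833984), 11.913642883300781)
hub 3725 0.22572181488929627 ((546.73486328125, 16.309471130371094), (38.00202178955078, 38.23468017578125), 85.2067642211914)
10.825 [0.54436275 0.01733499 0.39795617] [ 0.20881629  0.55984544 -0.05594813] [-0.89  0.33  1.04  1.68 -0.29  1.3  -1.45]
```

View pics/w4.png

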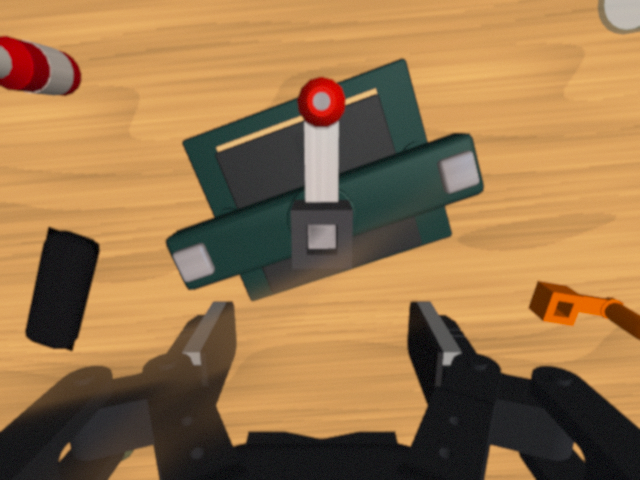

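The crank is home: its top is at 0.2257, which is the seat at 0.190 plus 36 mm, and the square shows in the hole at (321,236). About 2.7–2.8 turns remain. Next I'll move over the red handle, turning the wrist to a more central angle.

```bash
python3 -c "
from h import *
print(delta([.626,.0095,.36],-35))"
```

```text
(array([0.0381, 0.082 , 0.0006]), array([-1.0473e+00,  2.4000e-03, -1.0000e-04]))
```

Call:
step_arm(motion=[[[0.01, 0.03, 0, -0.18, 0, 0], [0.02, 0.06, 0, -0.36, 0, 0], [0.038, 0.082, 0, -0.54, 0, 0], [0.038, 0.082, 0, -0.72, 0.001, 0], [0.038, 0.082, 0, -0.9, 0.002, 0], [0.038, 0.082, 0, -1.047, 0.002, 0], [0.038, 0.082, 0, -1.047, 0.002, 0], [0.038, 0.082, 0, -1.047, 0.002, 0]]], claw=0.055)

```text
time: 11.82
ee_pos: [0.6264, 0.01, 0.3607]
eef_rot: [[0.001, 0.577, 0.817], [0.0, 0.817, -0.577], [-1.0, 0.001, 0.001]]
force: [-0.7, 0.4, 0.4]
grip_width: 0.641
```

```bash
python3 -c "
from h import *
print(delta([.626,.0095,.292],-35),manip.get_state()['joint_pos'].round(2),manip.get_state()['ee_pos'])"
```

```text
(array([ 0.0687, -0.0007, -0.0001]), array([-0.0036,  0.001 , -0.0008])) [-0.56  0.45  0.7   1.53 -0.3   1.27 -0.44] [0.6264359  0.00999675 0.36074805]
```

Call:
step_arm(motion=[[[0.025, -0.0007, 0, 0, 0, 0], [0.055, -0.0007, 0, 0, 0, 0], [0.069, -0.0007, 0, 0, 0, 0], [0.069, -0.0007, 0, 0, 0, 0], [0.069, -0.0007, 0, 0, 0, 0]]])

```text
time: 12.45
ee_pos: [0.6268, 0.0093, 0.2932]
eef_rot: [[0.003, 0.574, 0.819], [0.0, 0.819, -0.574], [-1.0, 0.002, 0.003]]
force: [-0.2, 0.4, -0.7]
grip_width: 0.647
```

Call:
step_arm(motion=[[[0, 0, 0, 0, 0, 0], [0, 0, 0, 0, 0, 0], [0, 0, 0, 0, 0, 0], [0, 0, 0, 0, 0, 0], [0, 0, 0, 0, 0, 0]]], claw=0.01, force=30)

```text
time: 13.08
ee_pos: [0.6265, 0.0095, 0.2926]
eef_rot: [[0.003, 0.574, 0.819], [0.0, 0.819, -0.574], [-1.0, 0.002, 0.002]]
force: [-1.8, 1.9, 6.1]
grip_width: 0.283
```

```bash
cat > wind.py <<'E'
import sys
from h import *
# rows for a clockwise arc: start yaw a0 (deg), step, n ; shifts relative to the current pose, tool axes
s=manip.get_state();R=np.array(s['eef_rot']).reshape(3,3)
C=np.array([.5463,.0165]);d=np.array(s['ee_pos'][:2])-C
a0=np.degrees(np.arctan2(d[1],d[0]));print('pos',s['ee_pos'],'r',np.hypot(*d),'yaw',a0,'F',s['force'],'M',s['moment'],'w',s['grip_width'],s['joint_pos'].round(2))
step=float(sys.argv[1])
for k in range(1,13):
    a=np.radians(a0-step*k);g=np.array([*(C+.08*np.array([np.cos(a),np.sin(a)])),s['ee_pos'][2]-.005*step*k/360])
    print((R.T@(g-s['ee_pos'])).round(3).tolist()+[0,0,0],end=',')
print()
E
python3 wind.py 15
```

```text
pos [0.62645192 0.00947451 0.29262435] r 0.08045922759889577 yaw -5.009294933247695 F [-1.84884177  1.87204191  6.07648131] M [0.18673074 0.40284946 0.02519971] w 0.28294585263783295 [-0.54  0.5   0.67  1.62 -0.34  1.13 -0.4 ]
[0.0, -0.02, 0.008, 0, 0, 0],[0.0, -0.04, 0.01, 0, 0, 0],[0.001, -0.061, 0.008, 0, 0, 0],[0.001, -0.08, -0.0, 0, 0, 0],[0.001, -0.097, -0.013, 0, 0, 0],[0.001, -0.11, -0.03, 0, 0, 0],[0.001, -0.118, -0.049, 0, 0, 0],[0.001, -0.12, -0.07, 0, 0, 0],[0.001, -0.118, -0.09, 0, 0, 0],[0.002, -0.11, -0.11, 0, 0, 0],[0.002, -0.097, -0.126, 0, 0, 0],[0.002, -0.08, -0.139, 0, 0, 0],
```

Call:
step_arm(motion=[[[0.0002, -0.02, 0.008, 0, 0, 0], [0.0005, -0.04, 0.01, 0, 0, 0], [0.001, -0.061, 0.008, 0, 0, 0], [0.001, -0.08, 0, 0, 0, 0], [0.001, -0.097, -0.013, 0, 0, 0], [0.0013, -0.11, -0.03, 0, 0, 0], [0.0015, -0.118, -0.049, 0, 0, 0], [0.0017, -0.12, -0.07, 0, 0, 0], [0.002, -0.118, -0.09, 0, 0, 0], [0.0022, -0.11, -0.11, 0, 0, 0], [0.0024, -0.097, -0.126, 0, 0, 0], [0.0026, -0.08, -0.139, 0, 0, 0]]])

```text
time: 14.58
ee_pos: [0.4659, 0.0235, 0.2897]
eef_rot: [[0.002, 0.575, 0.818], [0.0, 0.818, -0.575], [-1.0, 0.001, 0.001]]
force: [-1.0, -2.4, 6.8]
grip_width: 0.286
```

```bash
python3 wind.py 15
```

```text
pos [0.46585318 0.0234723  0.28967713] r 0.08074839860855375 yaw 175.04656935513816 F [-0.9563326  -2.44747168  6.83979307] M [-0.4979051  -0.40572233  0.00268101] w 0.2858973361325402 [-0.75  0.21  0.7   2.01 -0.16  0.98 -0.58]
[0.0, 0.02, -0.007, 0, 0, 0],[0.0, 0.04, -0.01, 0, 0, 0],[0.001, 0.061, -0.007, 0, 0, 0],[0.001, 0.08, 0.0, 0, 0, 0],[0.001, 0.097, 0.013, 0, 0, 0],[0.001, 0.11, 0.03, 0, 0, 0],[0.002, 0.118, 0.049, 0, 0, 0],[0.002, 0.121, 0.07, 0, 0, 0],[0.002, 0.118, 0.09, 0, 0, 0],[0.002, 0.11, 0.11, 0, 0, 0],[0.003, 0.097, 0.126, 0, 0, 0],[0.003, 0.081, 0.139, 0, 0, 0],
```

Tracking is good and the forces are small. Second half turn.

Call:
step_arm(motion=[[[0.0002, 0.02, -0.008, 0, 0, 0], [0.0004, 0.04, -0.01, 0, 0, 0], [0.0006, 0.061, -0.008, 0, 0, 0], [0.0008, 0.08, 0, 0, 0, 0], [0.001, 0.097, 0.013, 0, 0, 0], [0.0013, 0.11, 0.03, 0, 0, 0], [0.0015, 0.118, 0.049, 0, 0, 0], [0.0017, 0.12, 0.07, 0, 0, 0], [0.0019, 0.118, 0.09, 0, 0, 0], [0.0021, 0.11, 0.11, 0, 0, 0], [0.0023, 0.097, 0.126, 0, 0, 0], [0.0025, 0.08, 0.139, 0, 0, 0]]])

```text
time: 16.08
ee_pos: [0.6263, 0.0094, 0.2871]
eef_rot: [[0.001, 0.573, 0.819], [0.001, 0.819, -0.573], [-1.0, 0.001, 0.001]]
force: [-4.6, 2.1, 7.0]
grip_width: 0.283
```

```bash
python3 wind.py 15; python3 - <<'E'
from h import *
for n in('scene','side'):
    c=cam(n);w=cloud(c);z=w[...,2]
    m=(np.hypot(w[...,0]-.546,w[...,1]-.0165)<.016)&(z>.19)&(z<.24);q=w[m];print(n,m.sum(),np.percentile(q[:,2],[50,75,95]) if m.any() else '')
    if n=='scene': save(c,'sc3')
E
```

```text
pos [0.62630688 0.00936061 0.28709098] r 0.08032479198172869 yaw -5.099266626270738 F [-4.60196175  2.14781183  7.04518841] M [ 0.69303139  1.6347669  -0.04445021] w 0.28278333188059473 [-0.52  0.5   0.64  1.63 -0.32  1.12 -0.41]
[0.0, -0.019, 0.008, 0, 0, 0],[0.0, -0.04, 0.01, 0, 0, 0],[0.001, -0.061, 0.008, 0, 0, 0],[0.001, -0.08, -0.0, 0, 0, 0],[0.001, -0.097, -0.013, 0, 0, 0],[0.001, -0.109, -0.03, 0, 0, 0],[0.001, -0.117, -0.049, 0, 0, 0],[0.001, -0.12, -0.07, 0, 0, 0],[0.002, -0.117, -0.091, 0, 0, 0],[0.002, -0.109, -0.11, 0, 0, 0],[0.002, -0.096, -0.126, 0, 0, 0],[0.002, -0.08, -0.139, 0, 0, 0],
scene 47 [0.22092904 0.22178779 0.22245748]
side 143 [0.22087442 0.22208605 0.22318101]
```

After one turn the hub top is at 0.221, the expected 5 mm lower, so the crank is still home. Turn 2.

Call:
step_arm(motion=[[[0.0002, -0.02, 0.008, 0, 0, 0], [0.0004, -0.04, 0.01, 0, 0, 0], [0.0006, -0.061, 0.008, 0, 0, 0], [0.0008, -0.08, 0, 0, 0, 0], [0.001, -0.097, -0.013, 0, 0, 0], [0.0013, -0.11, -0.03, 0, 0, 0], [0.0015, -0.118, -0.049, 0, 0, 0], [0.0017, -0.12, -0.07, 0, 0, 0], [0.0019, -0.118, -0.09, 0, 0, 0], [0.0021, -0.11, -0.11, 0, 0, 0], [0.0023, -0.097, -0.126, 0, 0, 0], [0.0025, -0.08, -0.139, 0, 0, 0]]])

```text
time: 17.68
ee_pos: [0.466, 0.0243, 0.2848]
eef_rot: [[0.002, 0.574, 0.819], [0.001, 0.819, -0.574], [-1.0, 0.002, 0.001]]
force: [-0.4, -1.7, 8.0]
grip_width: 0.288
```

Call:
step_arm(motion=[[[0.0002, 0.02, -0.008, 0, 0, 0], [0.0004, 0.04, -0.01, 0, 0, 0], [0.0006, 0.061, -0.008, 0, 0, 0], [0.0008, 0.08, 0, 0, 0, 0], [0.001, 0.097, 0.013, 0, 0, 0], [0.0013, 0.11, 0.03, 0, 0, 0], [0.0015, 0.118, 0.049, 0, 0, 0], [0.0017, 0.12, 0.07, 0, 0, 0], [0.0019, 0.118, 0.09, 0, 0, 0], [0.0021, 0.11, 0.11, 0, 0, 0], [0.0023, 0.097, 0.126, 0, 0, 0], [0.0025, 0.08, 0.139, 0, 0, 0]]])

```text
time: 19.18
ee_pos: [0.6263, 0.0097, 0.282]
eef_rot: [[0.001, 0.573, 0.82], [0.001, 0.82, -0.573], [-1.0, 0.002, 0.0]]
force: [-6.5, 2.0, 4.7]
grip_width: 0.286
```

```bash
python3 wind.py 15; python3 - <<'E'
from h import *
for n in('scene','side'):
    c=cam(n);w=cloud(c);z=w[...,2]
    m=(np.hypot(w[...,0]-.546,w[...,1]-.0165)<.016)&(z>.19)&(z<.24);q=w[m];print(n,m.sum(),np.percentile(q[:,2],[50,75,95]) if m.any() else '')
E
```

```text
pos [0.6263478  0.00973129 0.2819646 ] r 0.08033346443090317 yaw -4.833341439656053 F [-6.48669065  2.00475161  4.70835788] M [0.63253288 1.75919159 0.05941941] w 0.286468924599545 [-0.5   0.5   0.61  1.63 -0.31  1.11 -0.42]
[0.0, -0.019, 0.008, 0, 0, 0],[0.0, -0.04, 0.011, 0, 0, 0],[0.001, -0.061, 0.008, 0, 0, 0],[0.001, -0.08, -0.0, 0, 0, 0],[0.001, -0.097, -0.013, 0, 0, 0],[0.001, -0.11, -0.029, 0, 0, 0],[0.001, -0.118, -0.049, 0, 0, 0],[0.001, -0.12, -0.069, 0, 0, 0],[0.002, -0.118, -0.09, 0, 0, 0],[0.002, -0.11, -0.109, 0, 0, 0],[0.002, -0.097, -0.126, 0, 0, 0],[0.002, -0.08, -0.139, 0, 0, 0],
scene 51 [0.21549576 0.21701097 0.21790965]
side 141 [0.21599969 0.21732768 0.21883047]
```

Two turns are done, with the hub top at 0.216. After another half turn I'll go carefully to the stop.

Call:
step_arm(motion=[[[0.0002, -0.02, 0.008, 0, 0, 0], [0.0004, -0.04, 0.01, 0, 0, 0], [0.0006, -0.061, 0.008, 0, 0, 0], [0.0008, -0.08, 0, 0, 0, 0], [0.001, -0.097, -0.013, 0, 0, 0], [0.0013, -0.11, -0.03, 0, 0, 0], [0.0015, -0.118, -0.049, 0, 0, 0], [0.0017, -0.12, -0.07, 0, 0, 0], [0.0019, -0.118, -0.09, 0, 0, 0], [0.0021, -0.11, -0.11, 0, 0, 0], [0.0023, -0.097, -0.126, 0, 0, 0], [0.0025, -0.08, -0.139, 0, 0, 0]]])

```text
time: 20.78
ee_pos: [0.4661, 0.0244, 0.2797]
eef_rot: [[0.002, 0.573, 0.819], [0.001, 0.819, -0.573], [-1.0, 0.002, 0.001]]
force: [-0.4, -1.8, 7.8]
grip_width: 0.287
```

```bash
python3 wind.py 10
```

```text
pos [0.46610139 0.0244352  0.27974584] r 0.08059022712359457 yaw 174.34930059601726 F [-0.39253188 -1.7849941   7.82046685] M [-0.42216984 -0.3775835   0.00588246] w 0.2874020833460274 [-0.69  0.21  0.63  2.02 -0.15  0.96 -0.59]
[0.0, 0.013, -0.005, 0, 0, 0],[0.0, 0.027, -0.009, 0, 0, 0],[0.0, 0.04, -0.01, 0, 0, 0],[0.001, 0.054, -0.008, 0, 0, 0],[0.001, 0.068, -0.005, 0, 0, 0],[0.001, 0.08, 0.001, 0, 0, 0],[0.001, 0.092, 0.01, 0, 0, 0],[0.001, 0.101, 0.02, 0, 0, 0],[0.002, 0.109, 0.031, 0, 0, 0],[0.002, 0.115, 0.044, 0, 0, 0],[0.002, 0.118, 0.057, 0, 0, 0],[0.002, 0.119, 0.071, 0, 0, 0],
```

Five rows of 10° (50°), then check.

Call:
step_arm(motion=[[[0.0001, 0.013, -0.005, 0, 0, 0], [0.0003, 0.027, -0.009, 0, 0, 0], [0.0004, 0.04, -0.01, 0, 0, 0], [0.0006, 0.054, -0.008, 0, 0, 0], [0.0007, 0.068, -0.005, 0, 0, 0], [0.0007, 0.068, -0.005, 0, 0, 0]]])

```text
time: 21.52
ee_pos: [0.5026, 0.0841, 0.279]
eef_rot: [[0.004, 0.572, 0.82], [0.001, 0.82, -0.572], [-1.0, 0.003, 0.003]]
force: [-1.7, 2.6, 5.7]
grip_width: 0.285
```

```bash
python3 wind.py 5
```

```text
pos [0.50258783 0.08408079 0.27897762] r 0.08048551060849186 yaw 122.89533736091796 F [-1.74610392  2.63514689  5.72246431] M [ 0.32274616 -0.0260575  -0.00176383] w 0.2848858208821441 [-0.74  0.29  0.59  1.92 -0.2   0.98 -0.66]
[0.0, 0.006, 0.003, 0, 0, 0],[0.0, 0.012, 0.007, 0, 0, 0],[0.0, 0.018, 0.011, 0, 0, 0],[0.0, 0.023, 0.015, 0, 0, 0],[0.0, 0.028, 0.02, 0, 0, 0],[0.001, 0.033, 0.026, 0, 0, 0],[0.001, 0.037, 0.031, 0, 0, 0],[0.001, 0.04, 0.037, 0, 0, 0],[0.001, 0.043, 0.044, 0, 0, 0],[0.001, 0.046, 0.05, 0, 0, 0],[0.001, 0.048, 0.057, 0, 0, 0],[0.001, 0.049, 0.064, 0, 0, 0],
```

Call:
step_arm(motion=[[[0.0001, 0.006, 0.003, 0, 0, 0], [0.0002, 0.012, 0.007, 0, 0, 0], [0.0003, 0.018, 0.011, 0, 0, 0], [0.0003, 0.023, 0.015, 0, 0, 0], [0.0003, 0.023, 0.015, 0, 0, 0]]])

```text
time: 22.15
ee_pos: [0.5274, 0.0944, 0.2788]
eef_rot: [[0.003, 0.572, 0.82], [0.002, 0.82, -0.572], [-1.0, 0.004, 0.002]]
force: [0.0, 5.6, 6.3]
grip_width: 0.286
```

```bash
python3 wind.py 4
```

```text
pos [0.52743914 0.09438136 0.27877251] r 0.08013262890730324 yaw 103.61346234917976 F [0.03044867 5.64215667 6.26700806] M [0.77676504 0.11098041 0.00524184] w 0.28604739594336265 [-0.72  0.34  0.59  1.86 -0.22  1.   -0.65]
[0.0, 0.004, 0.004, 0, 0, 0],[0.0, 0.008, 0.008, 0, 0, 0],[0.0, 0.011, 0.012, 0, 0, 0],[0.0, 0.014, 0.017, 0, 0, 0],[0.0, 0.017, 0.022, 0, 0, 0],[0.0, 0.02, 0.027, 0, 0, 0],[0.001, 0.022, 0.032, 0, 0, 0],[0.001, 0.024, 0.037, 0, 0, 0],[0.001, 0.025, 0.043, 0, 0, 0],[0.001, 0.026, 0.048, 0, 0, 0],[0.001, 0.027, 0.054, 0, 0, 0],[0.001, 0.027, 0.059, 0, 0, 0],
```

Call:
step_arm(motion=[[[0, 0.004, 0.004, 0, 0, 0], [0, 0.008, 0.008, 0, 0, 0], [0, 0.008, 0.008, 0, 0, 0]]])

```text
time: 22.52
ee_pos: [0.5385, 0.0962, 0.2787]
eef_rot: [[0.003, 0.572, 0.82], [0.002, 0.82, -0.572], [-1.0, 0.004, 0.001]]
force: [0.1, 4.0, 6.0]
grip_width: 0.284
```

```bash
python3 wind.py 4
```

```text
pos [0.5385063  0.09623235 0.27874754] r 0.08011235789931152 yaw 95.58282582282291 F [0.09843289 4.01543819 5.96927376] M [ 0.72017785  0.025744   -0.01768386] w 0.2836110040980855 [-0.71  0.36  0.58  1.84 -0.23  1.01 -0.64]
[0.0, 0.003, 0.004, 0, 0, 0],[0.0, 0.007, 0.009, 0, 0, 0],[0.0, 0.009, 0.014, 0, 0, 0],[0.0, 0.012, 0.019, 0, 0, 0],[0.0, 0.014, 0.024, 0, 0, 0],[0.0, 0.016, 0.029, 0, 0, 0],[0.001, 0.017, 0.035, 0, 0, 0],[0.001, 0.018, 0.04, 0, 0, 0],[0.001, 0.019, 0.046, 0, 0, 0],[0.001, 0.019, 0.051, 0, 0, 0],[0.001, 0.019, 0.057, 0, 0, 0],[0.001, 0.018, 0.062, 0, 0, 0],
```

Still turning freely. I'll estimate the remaining travel from the plate height, using the yoke top (160 mm) as the reference.

```bash
cat > pl.py <<'E'
from h import *
a=np.radians(14.2);C=np.array([.5463,.0165])
for n in('scene','side'):
    W=[cloud(cam(n)) for _ in range(2)];w=np.concatenate([x.reshape(-1,3) for x in W])
    d=w[:,:2]-C;lx=d@[np.cos(a),np.sin(a)];ly=d@[-np.sin(a),np.cos(a)];z=w[:,2]
    M=lambda m,:(m.sum(),np.median(z[m]).round(5),z[m].std().round(4))
    print(n,'plate+x',M((lx>.04)&(lx<.07)&(abs(ly)<.072)&(z>.066)&(z<.09)),'plate-x',M((lx<-.04)&(lx>-.07)&(abs(ly)<.072)&(z>.066)&(z<.09)),
     'yoke',M((abs(lx)<.02)&(abs(ly)>.04)&(abs(ly)<.095)&(abs(z-.16)<.006)),'nuts',M((abs(lx)<.012)&(abs(abs(ly)-.108)<.01)&(abs(z-.17)<.005)),
     'base',M((abs(lx)<.095)&(abs(lx)>.082)&(abs(ly)<.12)&(z<.06)&(z>.005)),'hub',M((np.hypot(lx,ly)<.017)&(z>.205)&(z<.228)))
E
python3 pl.py
```

```text
scene plate+x (np.int64(1321), np.float64(0.07476), np.float64(0.0026)) plate-x (np.int64(0), np.float64(nan), np.float64(nan)) yoke (np.int64(840), np.float64(0.15942), np.float64(0.0013)) nuts (np.int64(212), np.float64(0.16938), np.float64(0.0012)) base (np.int64(1313), np.float64(0.02779), np.float64(0.0077)) hub (np.int64(220), np.float64(0.21219), np.float64(0.0025))
side plate+x (np.int64(996), np.float64(0.07539), np.float64(0.0025)) plate-x (np.int64(1370), np.float64(0.07558), np.float64(0.0025)) yoke (np.int64(723), np.float64(0.1602), np.float64(0.0013)) nuts (np.int64(273), np.float64(0.17009), np.float64(0.0013)) base (np.int64(1667), np.float64(0.02817), np.float64(0.0015)) hub (np.int64(100), np.float64(0.21304), np.float64(0.0024))
  return _methods._mean(a, axis=axis, dtype=dtype,
  ret = ret.dtype.type(ret / rcount)
  ret = _var(a, axis=axis, dtype=dtype, out=out, ddof=ddof,
  arrmean = um.true_divide(arrmean, div, out=arrmean,
  ret = ret.dtype.type(ret / rcount)
```

Plate and hub heights leave about 60–90° to the stop. Going 48° now.

Call:
step_arm(motion=[[[0.0001, 0.007, 0.009, 0, 0, 0], [0.0002, 0.012, 0.019, 0, 0, 0], [0.0003, 0.016, 0.029, 0, 0, 0], [0.0005, 0.018, 0.04, 0, 0, 0], [0.0006, 0.019, 0.051, 0, 0, 0], [0.0007, 0.018, 0.062, 0, 0, 0], [0.0007, 0.018, 0.062, 0, 0, 0]]])

```text
time: 23.6
ee_pos: [0.6013, 0.0738, 0.2784]
eef_rot: [[0.006, 0.574, 0.819], [0.001, 0.819, -0.574], [-1.0, 0.004, 0.004]]
force: [3.9, 4.4, 4.1]
grip_width: 0.285
```

```bash
python3 wind.py 5
```

```text
pos [0.60128245 0.07383109 0.27842105] r 0.07943503077562314 yaw 46.19796625977602 F [3.86250199 4.44634633 4.12577307] M [ 0.883802   -0.80432385 -0.04844375] w 0.2847001590514115 [-0.61  0.46  0.58  1.69 -0.28  1.07 -0.55]
[0.0, -0.001, 0.007, 0, 0, 0],[0.0, -0.003, 0.014, 0, 0, 0],[0.0, -0.005, 0.02, 0, 0, 0],[0.0, -0.008, 0.026, 0, 0, 0],[0.0, -0.012, 0.032, 0, 0, 0],[0.001, -0.016, 0.038, 0, 0, 0],[0.001, -0.021, 0.043, 0, 0, 0],[0.001, -0.026, 0.048, 0, 0, 0],[0.001, -0.031, 0.052, 0, 0, 0],[0.001, -0.037, 0.056, 0, 0, 0],[0.001, -0.043, 0.06, 0, 0, 0],[0.001, -0.05, 0.062, 0, 0, 0],
```

Call:
step_arm(motion=[[[0, -0.001, 0.007, 0, 0, 0], [0.0001, -0.003, 0.014, 0, 0, 0], [0.0002, -0.005, 0.02, 0, 0, 0], [0.0003, -0.008, 0.026, 0, 0, 0], [0.0004, -0.012, 0.032, 0, 0, 0], [0.0004, -0.012, 0.032, 0, 0, 0]]])

```text
time: 24.35
ee_pos: [0.6203, 0.0447, 0.2782]
eef_rot: [[0.006, 0.574, 0.819], [-0.0, 0.819, -0.574], [-1.0, 0.003, 0.005]]
force: [6.4, 2.2, 4.0]
grip_width: 0.283
```

```bash
python3 wind.py 2; python3 pl.py 2>/dev/null
```

```text
pos [0.62034012 0.0446814  0.2781814 ] r 0.07922203382451341 yaw 20.837996193662633 F [6.37186414 2.15000792 4.03201399] M [ 0.51138136 -1.15436078  0.00176977] w 0.282668678238098 [-0.55  0.49  0.58  1.65 -0.29  1.08 -0.5 ]
[0.0, -0.001, 0.003, 0, 0, 0],[0.0, -0.003, 0.005, 0, 0, 0],[0.0, -0.004, 0.007, 0, 0, 0],[0.0, -0.006, 0.009, 0, 0, 0],[0.0, -0.008, 0.011, 0, 0, 0],[0.0, -0.01, 0.013, 0, 0, 0],[0.0, -0.012, 0.015, 0, 0, 0],[0.0, -0.014, 0.017, 0, 0, 0],[0.0, -0.016, 0.019, 0, 0, 0],[0.0, -0.019, 0.02, 0, 0, 0],[0.0, -0.021, 0.022, 0, 0, 0],[0.0, -0.023, 0.023, 0, 0, 0],
scene plate+x (np.int64(1319), np.float64(0.07374), np.float64(0.0026)) plate-x (np.int64(0), np.float64(nan), np.float64(nan)) yoke (np.int64(688), np.float64(0.15934), np.float64(0.0013)) nuts (np.int64(246), np.float64(0.16924), np.float64(0.0013)) base (np.int64(1277), np.float64(0.02778), np.float64(0.0072)) hub (np.int64(212), np.float64(0.21127), np.float64(0.002))
side plate+x (np.int64(1331), np.float64(0.07448), np.float64(0.0023)) plate-x (np.int64(1367), np.float64(0.07457), np.float64(0.0024)) yoke (np.int64(1145), np.float64(0.16015), np.float64(0.0012)) nuts (np.int64(323), np.float64(0.17005), np.float64(0.0013)) base (np.int64(1653), np.float64(0.02826), np.float64(0.0015)) hub (np.int64(238), np.float64(0.21197), np.float64(0.0023))
```

Call:
step_arm(motion=[[[0, -0.001, 0.003, 0, 0, 0], [0, -0.003, 0.005, 0, 0, 0], [0.0001, -0.004, 0.007, 0, 0, 0], [0.0001, -0.004, 0.007, 0, 0, 0]]])

```text
time: 25.05
ee_pos: [0.6229, 0.0376, 0.2778]
eef_rot: [[0.004, 0.574, 0.819], [-0.0, 0.819, -0.574], [-1.0, 0.002, 0.003]]
force: [5.7, 1.0, 4.6]
grip_width: 0.282
```

Call:
step_arm(motion=[[[0, -0.002, 0.002, 0, 0, 0], [0, -0.004, 0.004, 0, 0, 0], [0, -0.004, 0.004, 0, 0, 0]]])

```text
time: 25.42
ee_pos: [0.6241, 0.0319, 0.2779]
eef_rot: [[0.005, 0.574, 0.819], [-0.0, 0.819, -0.574], [-1.0, 0.002, 0.004]]
force: [6.0, 1.9, 4.9]
grip_width: 0.285
```

```bash
python3 wind.py 2
```

```text
pos [0.62411995 0.03185285 0.27789645] r 0.07931994823880796 yaw 11.16037645078494 F [5.96684137 1.88855922 4.94829412] M [ 0.34327598 -1.04745965  0.03124663] w 0.2845938566057653 [-0.52  0.49  0.58  1.64 -0.29  1.09 -0.47]
[0.0, -0.001, 0.002, 0, 0, 0],[0.0, -0.004, 0.004, 0, 0, 0],[0.0, -0.006, 0.006, 0, 0, 0],[0.0, -0.008, 0.008, 0, 0, 0],[0.0, -0.01, 0.01, 0, 0, 0],[0.0, -0.012, 0.011, 0, 0, 0],[0.0, -0.015, 0.013, 0, 0, 0],[0.0, -0.017, 0.014, 0, 0, 0],[0.0, -0.019, 0.016, 0, 0, 0],[0.0, -0.022, 0.017, 0, 0, 0],[0.0, -0.024, 0.018, 0, 0, 0],[0.0, -0.027, 0.019, 0, 0, 0],
```

Call:
step_arm(motion=[[[0, -0.002, 0.002, 0, 0, 0], [0, -0.004, 0.004, 0, 0, 0], [0, -0.004, 0.004, 0, 0, 0]]])

```text
time: 25.8
ee_pos: [0.625, 0.0273, 0.2779]
eef_rot: [[0.004, 0.574, 0.819], [0.001, 0.819, -0.574], [-1.0, 0.003, 0.003]]
force: [5.2, 2.8, 5.6]
grip_width: 0.286
```

Call:
step_arm(motion=[[[0, -0.0025, 0.002, 0, 0, 0], [0, -0.0045, 0.0035, 0, 0, 0], [0, -0.0045, 0.0035, 0, 0, 0]]])

```text
time: 26.18
ee_pos: [0.6252, 0.0246, 0.2778]
eef_rot: [[0.004, 0.571, 0.821], [0.005, 0.821, -0.571], [-1.0, 0.006, 0.001]]
force: [4.9, 11.7, 6.2]
grip_width: 0.282
```

```bash
python3 wind.py 2; python3 pl.py 2>/dev/null
```

```text
pos [0.62524377 0.02456559 0.27783664] r 0.07935473033946895 yaw 5.833597044230006 F [ 4.91151739 11.67844429  6.19718976] M [ 2.68471785 -0.72867845  0.03446665] w 0.2823915504884018 [-0.51  0.49  0.57  1.64 -0.3   1.09 -0.46]
[0.0, -0.002, 0.002, 0, 0, 0],[0.0, -0.004, 0.004, 0, 0, 0],[0.0, -0.006, 0.006, 0, 0, 0],[0.0, -0.009, 0.007, 0, 0, 0],[0.0, -0.011, 0.009, 0, 0, 0],[0.0, -0.013, 0.01, 0, 0, 0],[0.0, -0.016, 0.011, 0, 0, 0],[0.0, -0.018, 0.013, 0, 0, 0],[0.0, -0.021, 0.014, 0, 0, 0],[0.0, -0.023, 0.015, 0, 0, 0],[0.0, -0.026, 0.016, 0, 0, 0],[0.0, -0.029, 0.016, 0, 0, 0],
scene plate+x (np.int64(1332), np.float64(0.07362), np.float64(0.0025)) plate-x (np.int64(0), np.float64(nan), np.float64(nan)) yoke (np.int64(885), np.float64(0.15938), np.float64(0.0013)) nuts (np.int64(264), np.float64(0.16911), np.float64(0.0014)) base (np.int64(1262), np.float64(0.02771), np.float64(0.0067)) hub (np.int64(175), np.float64(0.2109), np.float64(0.0021))
side plate+x (np.int64(1348), np.float64(0.0743), np.float64(0.0023)) plate-x (np.int64(1359), np.float64(0.07432), np.float64(0.0025)) yoke (np.int64(1115), np.float64(0.16016), np.float64(0.0012)) nuts (np.int64(327), np.float64(0.1699), np.float64(0.0012)) base (np.int64(1670), np.float64(0.02817), np.float64(0.0015)) hub (np.int64(246), np.float64(0.21175), np.float64(0.0022))
```

Fy jumped to 11.7 N, which looks like the stop. I'll push a bit harder to confirm it is tight.

Call:
step_arm(motion=[[[0, -0.0015, 0.001, 0, 0, 0], [0, -0.003, 0.002, 0, 0, 0], [0, -0.003, 0.002, 0, 0, 0], [0, -0.003, 0.002, 0, 0, 0]]])

```text
time: 26.88
ee_pos: [0.6253, 0.0231, 0.2779]
eef_rot: [[0.004, 0.57, 0.822], [0.007, 0.822, -0.57], [-1.0, 0.008, -0.001]]
force: [4.4, 18.1, 6.9]
grip_width: 0.285
```

Call:
step_arm(motion=[[[0, -0.0015, 0.001, 0, 0, 0], [0, -0.0025, 0.0015, 0, 0, 0], [0, -0.0025, 0.0015, 0, 0, 0], [0, -0.0025, 0.0015, 0, 0, 0]]])

```text
time: 27.38
ee_pos: [0.6253, 0.0218, 0.2779]
eef_rot: [[0.004, 0.568, 0.823], [0.009, 0.823, -0.568], [-1.0, 0.01, -0.001]]
force: [4.4, 21.4, 8.2]
grip_width: 0.286
```

It's firmly tight at 21 N, against 1.5 N running. Relaxing the push, then releasing and lifting.

Call:
step_arm(motion=[[[0, 0.003, -0.002, 0, 0, 0], [0, 0.006, -0.004, 0, 0, 0], [0, 0.006, -0.004, 0, 0, 0]]])

```text
time: 27.75
ee_pos: [0.6252, 0.0243, 0.2779]
eef_rot: [[0.004, 0.572, 0.82], [0.003, 0.82, -0.572], [-1.0, 0.005, 0.002]]
force: [4.9, 9.0, 5.8]
grip_width: 0.283
```

Call:
step_arm(motion=[[[0, 0, 0, 0, 0, 0], [0, 0, 0, 0, 0, 0], [0, 0, 0, 0, 0, 0], [0, 0, 0, 0, 0, 0]]], claw=0.055)

```text
time: 28.25
ee_pos: [0.6239, 0.0216, 0.2771]
eef_rot: [[0.001, 0.574, 0.819], [-0.0, 0.819, -0.574], [-1.0, 0.001, 0.001]]
force: [-0.5, 0.4, 0.8]
grip_width: 0.646
```

Call:
step_arm(motion=[[[-0.015, 0, 0, 0, 0, 0], [-0.05, 0, 0, 0, 0, 0], [-0.1, 0, 0, 0, 0, 0], [-0.13, 0, 0, 0, 0, 0], [-0.13, 0, 0, 0, 0, 0], [-0.13, 0, 0, 0, 0, 0]]])

```text
time: 29.0
ee_pos: [0.6236, 0.022, 0.4074]
eef_rot: [[0.002, 0.574, 0.819], [0.0, 0.819, -0.574], [-1.0, 0.001, 0.001]]
force: [0.4, 0.1, 0.3]
grip_width: 0.642
```

```bash
sed -i 's/.w4./"w5"/; s/(.212,.232)/(.195,.225)/' m.py; python3 m.py; python3 pl.py 2>/dev/null; python3 -c "
from h import *
save(cam('scene'),'sc5')"
```

```text
handle [317.72666667 230.76916667] 1200 zmax 0.24925418440889924 ((625.7725219726562, 29.32705307006836), 11.968978881835938)
hub 2353 0.210862052603963 ((546.3177490234375, 16.17363929748535), (38.916194915771484, 38.387847900390625), 9.034261703491211)
29.05 [0.62344433 0.02207493 0.40674869] [-0.42899402  0.35016072 -1.06682744] [-0.53  0.4   0.62  1.45 -0.24  1.36 -0.51]
scene plate+x (np.int64(1322), np.float64(0.07366), np.float64(0.0025)) plate-x (np.int64(0), np.float64(nan), np.float64(nan)) yoke (np.int64(942), np.float64(0.1594), np.float64(0.0013)) nuts (np.int64(264), np.float64(0.16936), np.float64(0.0012)) base (np.int64(1291), np.float64(0.02786), np.float64(0.0072)) hub (np.int64(214), np.float64(0.21091), np.float64(0.002))
side plate+x (np.int64(1340), np.float64(0.07433), np.float64(0.0023)) plate-x (np.int64(1361), np.float64(0.07451), np.float64(0.0025)) yoke (np.int64(1126), np.float64(0.16015), np.float64(0.0012)) nuts (np.int64(324), np.float64(0.17005), np.float64(0.0013)) base (np.int64(1663), np.float64(0.02822), np.float64(0.0014)) hub (np.int64(243), np.float64(0.21171), np.float64(0.0022))
```

View pics/sc5.png

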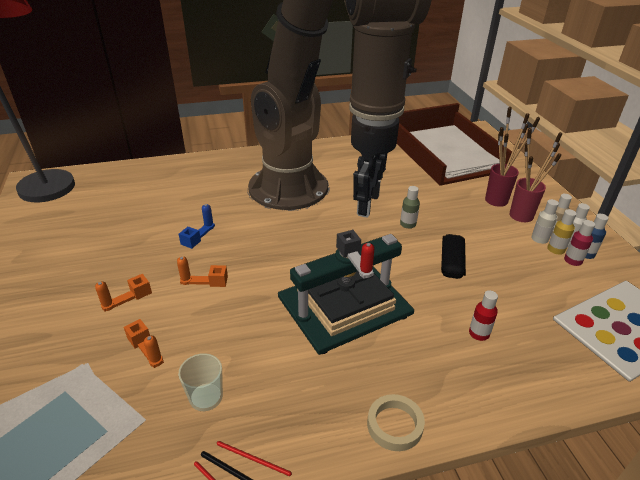

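```bash
python3 -c "
from h import *
print(manip.finish_job())"
```

```text
the job is handed in; nothing more can be done
None
```

I pushed the loose crank home on the spindle square and let go. I then took it by the red handle and wound it about 2.9 turns clockwise to the stop, released it, and handed the job in at about 29 s of the 69 s limit.

**Last checks:**
- **Tight:** at the stop the handle took 21 N, against about 1.5 N while winding. The plate top measured about 74.2 mm, against 74 mm expected when tight.
- **Crank home:** the hub top measured about 211.5 mm, against 212 mm expected. It also went down 5 mm per turn when checked after each of the first two turns, so it stayed on the square.
- **Bystanders:** the glasses case, both paint bottles, the tumbler and the blue and orange cranks stand where they did in the first picture. I compared these by eye only.
- **Arm:** lifted clear, touching nothing.

**Disagreements:** the stop came about 10–15° later than my estimates from the camera heights and the square's angle. The camera heights differ by up to about 1 mm. Play between crank and square also let the crank run ahead of the spindle while I wound.

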